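# Take the over-tall divider out of the bottle crate

### The job

One of the three plywood dividers in the bottle crate is too tall and sticks up above the rim, so no other crate can be stacked on it. Slide it straight up out of its slots and lower it, upright as it is, into the empty wide bay of the open carton of spare dividers: keep hold of it until its foot is down on the carton's floor, do not drop it, then let go. Leave the two low dividers, the jars and the cans where they are.

Things in the scene. Friction and masses are not known exactly. Their poses are not given: they have to be found in the camera images.
- tall_mid (a point): Centre of the tall divider, a plain plywood board 184 mm long (its x), 8 mm thick (its y), 145 mm high (its z, up), about 0.13 kg, loose. It stands on the crate's floor in one of the three pairs of slots, the only divider that rises above the rim: its top edge is 153 mm above the table, 48 mm above the rim. It slides freely, upwards only, with about 2 mm play each side.
- low_a_mid (a point): Centre of a low divider like the tall one but 95 mm high; its top is 2 mm below the crate's rim. Stays in its slots.
- low_b_mid (a point): Centre of the other low divider, the same.
- crate: Plywood bottle crate fixed to the table, 208 mm (x) by 258 mm (y) outside, rim 105 mm high, floor 8 mm thick, walls 9 mm. Origin: centre of its underside; z up. Slots 12 mm wide and 10 mm deep run from floor to rim in the two walls that face along its x, at crate y = -68, 0 and +68 mm, so the dividers stand along crate x. Which divider is in which slot varies.
- carton: Open cardboard carton fixed to the table, 224 mm (x) by 80 mm (y) outside, 90 mm high, walls 4 mm, floor 5 mm thick. Origin: centre of its underside; z up. A partition along its x splits it: the +y bay is full of spare dividers (their tops 100 mm above the table), the -y bay is empty.
- bay (a point): Centre of the floor of the carton's empty bay, 5 mm above the table; axes as the carton's. The bay is 216 mm long (x), 40 mm wide (y), 85 mm deep; the board stands in it along x, 60 mm of it above the walls, and may lean on a wall.
- jar_a_mid (a point): Centre of a small amber glass jar with a steel lid, 40 mm diameter, 80 mm high, standing in the crate between dividers (lid below the rim). Bystander.
- jar_b_mid (a point): Centre of a second such jar in the crate's other middle space. Bystander.
- can_a_mid (a point): Centre of a drinks can, 66 mm diameter, 122 mm high, standing on the table beyond the work. Bystander.
- can_b_mid (a point): Centre of a second such can. Bystander.
Mind the look-alikes: they are no part of the job. What is shaped like the part that bears tall_mid but black is not meant. Of the things that look like the carton, the smaller one is meant.

How it is judged (in metres and radians):
On the way, in this order (a step that is already met when the one before it is completed fails the run):
1. the tall divider is drawn up clear of the crate's slots, still over the crate and upright (z of tall_mid in the frame of crate above 0.18 m and x of tall_mid in the frame of crate between -0.06 and 0.06 m and y of tall_mid in the frame of crate between -0.12 and 0.12 m and angle between tall_mid's own z axis and vertical below 0.4 rad), for 0.05 s.
2. the tall divider is in the carton's empty bay, its foot within about 7 mm of the floor, still held by the fingers (x of tall_mid in the frame of bay between -0.022 and 0.022 m and y of tall_mid in the frame of bay between -0.024 and 0.024 m and z of tall_mid in the frame of bay below 0.08 m and contact force between the fingers and tall above 0.5 N and angle between tall_mid's own z axis and vertical below 0.45 rad), for 0.05 s.
At the end, for the whole second after the job is handed in: The tall divider stands on the floor of the empty bay (centre within 22 mm of the bay's in x, 24 mm in y, 58 to 85 mm above its floor), leaning at most 0.45 rad, at rest, released; low dividers within 15 mm, jars and cans within 30 mm of where they began (x of tall_mid in the frame of bay between -0.022 and 0.022 m and y of tall_mid in the frame of bay between -0.024 and 0.024 m and z of tall_mid in the frame of bay between 0.058 and 0.085 m and angle between tall_mid's own z axis and vertical below 0.45 rad and linear speed of tall below 0.02 m/s and contact force between the fingers and tall below 0.1 N and distance of each of low_a_mid, low_b_mid from where it was at the start of the episode below 0.015 m and distance of each of jar_a_mid, jar_b_mid, can_a_mid, can_b_mid from where it was at the start of the episode below 0.03 m); the robot touches nothing.
It fails at once if a low divider is lifted or shifted by more than 30 mm (distance of any of low_a_mid, low_b_mid from where it was at the start of the episode above 0.03 m).
It fails at once if a jar or can is moved by more than 50 mm or knocked over (distance of any of jar_a_mid, jar_b_mid, can_a_mid, can_b_mid from where it was at the start of the episode above 0.05 m or angle between any of jar_a_mid, jar_b_mid, can_a_mid, can_b_mid's own z axis and vertical above 0.6 rad).
It also fails if it takes over 45 s, if anything falls off the work surface, if the arm or the gripper's body presses on something with over 40 N, if the wrist force passes 120 N, or if a joint passes its speed limit or range.

### The arm

A 6-joint arm with a two-finger parallel gripper is mounted at the origin on the work surface. World frame = base frame: x ahead of the robot, y to its left, z up, the work surface at z = 0. Lengths are in m, angles in degrees, forces in N, time in s.
With the tool pointing down it reaches from about 0.375 to 0.9 m from the base axis. Payload 3.1 kg.
Tool frame: the origin (TCP) lies at the very end of the fingers, on their centre line; the grasp point (between the pads) lies bot.grip_point_offset behind it (bot.grip_point_offset is the distance from the TCP to the grasp point, in m); z points along the fingers, y is the line along which they close (so a half turn about z gives the same grasp; the last joint's range is limited). The gripper opens to 87 mm and grips with 3 to 60 N. Pads are 19 mm wide; open, the fingers measure 117 mm over their backs; the gripper's body (75 mm by 190 mm) begins 51 mm behind the grasp point.
Start: joints at [54.975, 30.224, 82.088, -0, 67.689, -10.227], TCP at [0.262, 0.567, 0.189] pointing down, gripper open.
Joint ranges: [-176.69, 176.69], [-43.24, 126.21], [12.49, 139.97], [-82, 262], [0, 151.66], [-163.58, 163.58]. Speed limits (degrees/s): [159.86, 159.86, 180, 180, 180, 180].

### API

Orientations are given as a 3x3 rotation matrix whose columns are the frame's x, y, z axes.
In Python, from rig import bot, viewer, ticket gives the robot as it stands.
- The arm moves only by the tool servo_tool, never from a script. Its argument "targets" is a list of rows, each an object with "offset": the shift along the tool's x, y, z in m, a list of three; "dr": the turn, a rotation vector about the tool's x, y, z in degrees, a list of three. In form: [{"offset": [x, y, z], "dr": [ax, ay, az]}, ...]. A call has 1 to 20 rows; each row is the pose to reach, as a shift and turn from the pose commanded when the call began, along the tool's axes at that moment; what a row does not reach only later rows make up. A row lasts 1/12 s, in which the tool goes at most 41.7 mm and 7.16 degrees, less where a joint would pass 70% of its speed; a pose out of reach is approached as far as the arm can. A call with a gripper value outside its range is refused whole. "gripper" is the gripper command: -1 is fully open, 1 is shut, values between are in proportion, set as the call begins (left out, the last holds). The fingers move at their own pace and stop on an object; the grip force is fixed at half the most. Time passes only in rows, so rows that repeat a pose let the fingers close. It gives the time, the measured TCP pose, the force, the opening and the grip force at its end, in the units of the state.
- bot.read_state(): the state, without advancing time (a new reading comes with each control period).
- viewer.capture(name): name is "scene" or "side" or "wrist"; returns a dict with "color" (480x640x3 uint8, red, green, blue), "camera_matrix" (3x3 intrinsics, pixels), "R" (3x3) and "t" (3): a world point X has camera coordinates R X + t. Camera axes: x right, y down, z forward; pixel columns grow to the right and rows downward; lengths in m; the calibration is good to about 2 mm. A picture is of the moment at which its call begins. There is no depth.
- ticket.hand_in(): hands the job in; it is judged then, once.
The state is a dict: "time_s": time; "joint_positions": joint angles; "qvel": joint speeds; "tau": joint torques, N m; "position": TCP position; "tcp_rot": TCP orientation; "force": force on the tool from outside, world axes, zero at the start; "moment": the same for the moment, N m; "opening": opening from 0.0 (shut) to 1.0 (fully open); "grasp_force": force on a finger pad.
Only numpy, scipy, OpenCV 4.12 (cv2) and the standard library are available. Lean on these libraries where they do the work, as an engineer would, in place of code of your own. Each camera call takes 0.05 s, during which the arm holds its last target. There are 200 camera calls.

## Working session

There is one attempt and no reset: what is moved stays moved. The work goes in short steps, Python scripts to look and compute and a tool call to move; the robot and the scene stay as the last step left them, time stands still between calls to the robot, and variables do not carry over. Pictures are saved under pics/ and viewed, at most 13 in all, crops included, and the job is handed in when it is done.

Besides the shell and the picture viewer there is one more tool, called as a command line: name --argument value ..., lists and objects as JSON in quotes. servo_tool: Moves the arm, as the interface text tells. Its arguments: {"type":"object","properties":{"targets":{"type":"array"},"gripper":{"type":"number"}},"required":["targets"]}

```bash
mkdir -p pics
python3 - <<'E'
from rig import bot, viewer
import cv2, numpy as np
for n in ("scene","side"):
    c=viewer.capture(n); cv2.imwrite(f"pics/{n}0.png",c["color"][:,:,::-1]); np.savez(f"{n}0.npz",**c)
    print(n,c["camera_matrix"].tolist(),(-c["R"].T@c["t"]).round(3))
s=bot.read_state(); print(s, bot.grip_point_offset)
E
```

```text
scene [[451.09642645513014, 0.0, 317.258685750411], [0.0, 451.09642645513014, 237.46786449491086], [0.0, 0.0, 1.0]] [ 0.767 -0.468  1.06 ]
side [[577.1701426538358, 0.0, 318.6882491954996], [0.0, 577.1701426538358, 230.54732513611674], [0.0, 0.0, 1.0]] [-0.13  -0.776  0.735]
{'time_s': 0.1, 'joint_positions': array([ 5.49743530e+01,  3.02738120e+01,  8.21500131e+01,  8.96443348e-04,
        6.76887009e+01, -1.02277630e+01]), 'qvel': array([ 0.02994256, -0.07560507, -0.20054885, -0.01606152,  0.0023342 ,
        0.0074786 ]), 'tau': array([ 3.70605821e-04, -4.40983486e+01, -1.77149749e+01,  6.34960597e-02,
        5.33981505e-02, -5.01389650e-05]), 'position': array([0.26168506, 0.56677671, 0.18816232]), 'tcp_rot': array([[-9.07790265e-01,  4.19422863e-01, -1.13904689e-03],
       [ 4.19424252e-01,  9.07788927e-01, -1.59995925e-03],
       [ 3.62954667e-04, -1.93017132e-03, -9.99998071e-01]]), 'force': array([ 0.21439799,  0.21215212, -0.31279845]), 'moment': array([-0.01534853, -0.04816762, -0.02542097]), 'grasp_force': 0.0, 'opening': 0.9983608918412413} 0.0187
```

View pics/scene0.png

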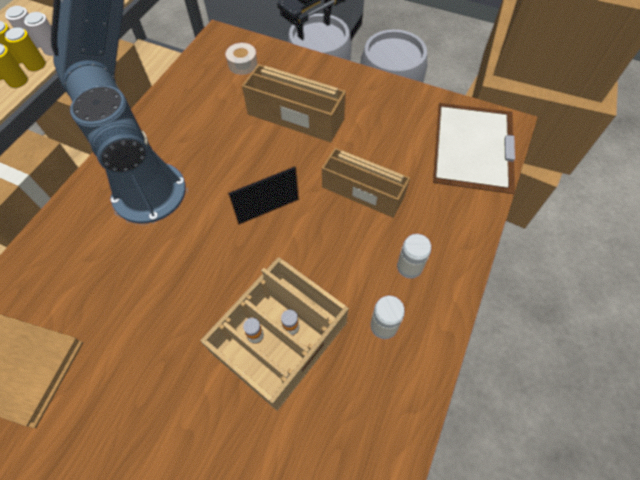

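View pics/side0.png

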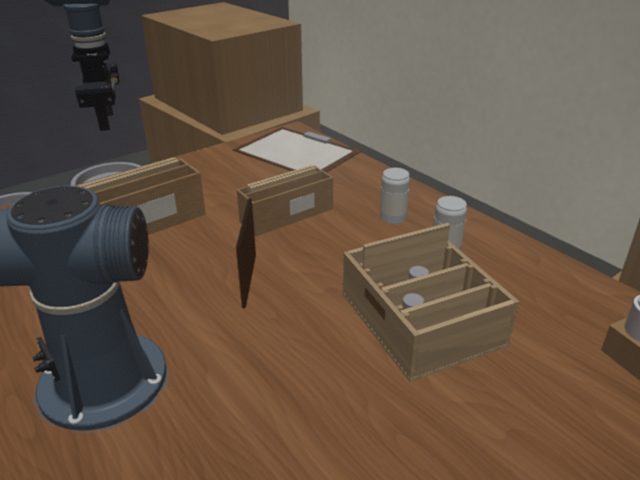

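Scene: the crate is at (275,330), with the only raised divider at its upper-right end (about (305,290); side view (405,245)).

Look-alikes:
- Boards: the black board at (265,195) is excluded by colour. The low dividers at about (280,315) and (250,350) are excluded by height.
- Cartons: the big one at (293,100) is excluded; the small one at (365,182) is meant.

Next, close crops.

Run:
```python
import cv2, numpy as np
a=cv2.imread("pics/scene0.png")
A=cv2.resize(a[250:410,195:355],None,fx=3.7,fy=3.7,interpolation=cv2.INTER_CUBIC)
cv2.imwrite("pics/crate.png",A)
b=cv2.imread("pics/scene0.png")[140:225,310:420]
cv2.imwrite("pics/carton.png",cv2.resize(b,None,fx=6,fy=6,interpolation=cv2.INTER_CUBIC))
```

```text
(no output)
```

View pics/crate.png

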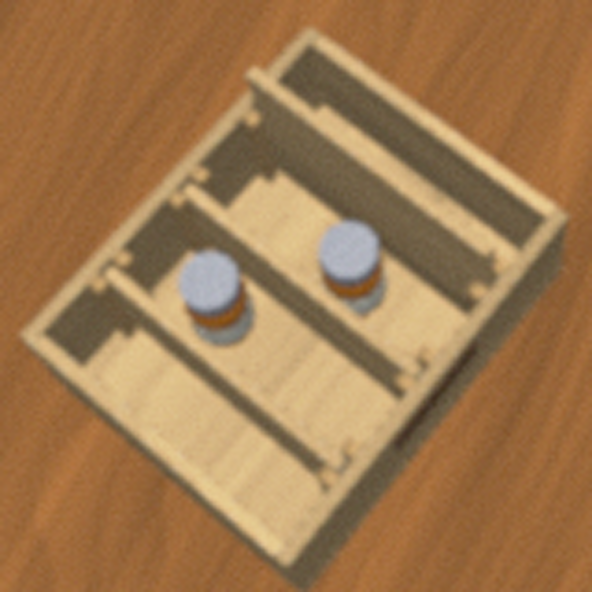

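View pics/carton.png

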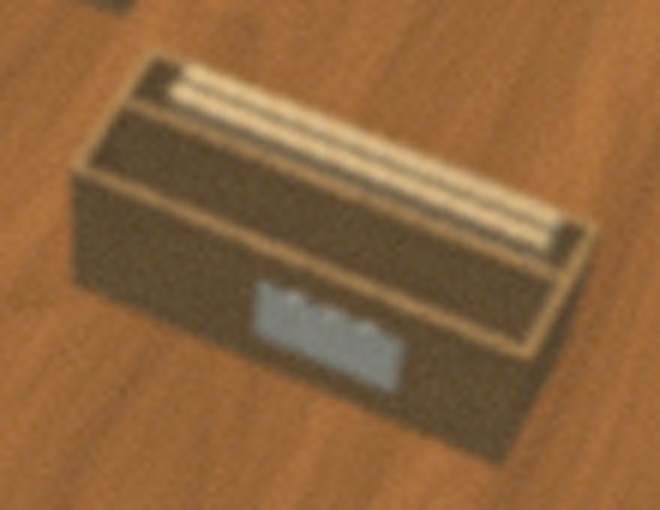

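```bash
cat > h.py <<'E'
import numpy as np
from scipy.optimize import least_squares
def ray(c,u,z):
    d=c["R"].T@np.linalg.solve(c["camera_matrix"],[u[0],u[1],1.]); o=-c["R"].T@c["t"]
    return o+d*(z-o[2])/d[2]
def proj(c,X):
    p=c["camera_matrix"]@(c["R"]@np.asarray(X,float)+c["t"]); return p[:2]/p[2]
def rect(P,L,W):  # P in order; L = length P0->P1, W = P1->P2 ; returns x,y,yaw of L axis
    P=np.array(P)[:,:2]; T=np.array([[-L,-W],[L,-W],[L,W],[-L,W]])/2
    if np.cross(P[1]-P[0],P[2]-P[1])<0: T[:,1]*=-1
    f=lambda q:(T@np.array([[np.cos(q[2]),np.sin(q[2])],[-np.sin(q[2]),np.cos(q[2])]])+q[:2]-P).ravel()
    d=P[1]-P[0]; r=least_squares(f,[*P.mean(0),np.arctan2(d[1],d[0])])
    return r.x,f(r.x).reshape(4,2)
E
python3 -W ignore - <<'E'
from h import *
c=dict(np.load("scene0.npz"))
k=lambda p,f,o:((np.array(p)+.5)/f-.5+o)
cr=[ray(c,k(p,3.7,(195,250)),.105) for p in [(311,28),(568,217),(290,568),(22,335)]]
ca=[ray(c,k(p,6,(310,140)),.09) for p in [(73,170),(528,358),(598,228),(155,50)]]
dv=[ray(c,k(p,3.7,(195,250)),.153) for p in [(252,72),(495,262)]]
for P,L,W in((cr,.208,.258),(ca,.224,.080)):
    q,r=rect(P,L,W); print(q[:2].round(4),np.degrees(q[2]).round(2),(r*1000).round(1).tolist())
d=dv[1]-dv[0];print(np.round(dv,4).tolist(),np.linalg.norm(d),np.degrees(np.arctan2(d[1],d[0])),(dv[0]+dv[1])/2)
E
```

```text
[ 0.5388 -0.2245] -13.62 [[-1.0, 1.2], [1.6, 1.0], [-0.5, -1.2], [-0.2, -1.1]]
[0.5591 0.2515] -3.17 [[-1.3, -0.4], [1.8, -1.2], [1.8, 0.8], [-2.4, 0.8]]
[[0.4654, -0.1366, 0.153], [0.6466, -0.1838, 0.153]] 0.18729647794182175 -14.583487372236386 [ 0.55601299 -0.16018554  0.153     ]
```

```bash
cat >> h.py <<'E'
from scipy.spatial.transform import Rotation as Ro
def to(s,p,yaw_deg):  # tool offset and turn to reach tcp p, tool down, tool y at yaw_deg
    y=np.radians(yaw_deg); Y=np.array([np.cos(y),np.sin(y),0]); Z=np.array([0,0,-1.]); X=np.cross(Y,Z)
    R=s["tcp_rot"]; print("off",(R.T@(np.array(p)-s["position"])).round(4),"dr",Ro.from_matrix(R.T@np.c_[X,Y,Z]).as_rotvec(degrees=True).round(2))
E
python3 - <<'E'
from h import *
from rig import bot
s=bot.read_state(); c=dict(np.load("scene0.npz"))
to(s,[.555,-.159,.30],76.2)
print([ray(c,p,0).round(3) for p in [(239,221),(298,195)]],[ray(c,p,.09).round(3) for p in [(230,193),(296,170)]])
E
```

```text
off [-0.5706 -0.536  -0.111 ] dr [ -0.11  -0.03 -11.  ]
[array([0.285, 0.021, 0.   ]), array([0.395, 0.166, 0.   ])] [array([0.262, 0.044, 0.09 ]), array([0.386, 0.183, 0.09 ])]
```

servo_tool --targets '[{"offset": [0,0,-0.03],"dr": [0,0,0]},{"offset": [0,0,-0.07],"dr": [0,0,0]},{"offset": [-0.02,-0.02,-0.1],"dr": [0,0,-1]},{"offset": [-0.05,-0.047,-0.111],"dr": [0,0,-2]},{"offset": [-0.078,-0.073,-0.111],"dr": [0,0,-3]},{"offset": [-0.106,-0.1,-0.111],"dr": [0,0,-4]},{"offset": [-0.134,-0.126,-0.111],"dr": [0,0,-5]},{"offset": [-0.162,-0.152,-0.111],"dr": [0,0,-6]},{"offset": [-0.19,-0.178,-0.111],"dr": [0,0,-7]},{"offset": [-0.218,-0.205,-0.111],"dr": [0,0,-8]},{"offset": [-0.246,-0.231,-0.111],"dr": [0,0,-9]},{"offset": [-0.274,-0.257,-0.111],"dr": [0,0,-10]},{"offset": [-0.302,-0.284,-0.111],"dr": [0,0,-11]},{"offset": [-0.33,-0.31,-0.111],"dr": [0,0,-11]},{"offset": [-0.358,-0.336,-0.111],"dr": [0,0,-11]},{"offset": [-0.386,-0.363,-0.111],"dr": [0,0,-11]},{"offset": [-0.414,-0.389,-0.111],"dr": [0,0,-11]},{"offset": [-0.442,-0.415,-0.111],"dr": [0,0,-11]},{"offset": [-0.47,-0.441,-0.111],"dr": [0,0,-11]},{"offset": [-0.49,-0.46,-0.111],"dr": [0,0,-11]}]' --gripper -1

```text
time_s: 1.77
position: [0.5148, -0.0589, 0.2997]
tcp_rot: [[-0.971, 0.24, 0.0], [0.24, 0.971, -0.001], [-0.0, -0.001, -1.0]]
force: [0.1, 0.7, -0.3]
opening: 1.0
grasp_force: 0.0
```

Run:
```python
from h import *
from rig import bot
s=bot.read_state(); print(s["position"],s["joint_positions"].round(1))
to(s,[.555,-.159,.30],76.2)
```

```text
[ 0.51477927 -0.05888528  0.29966761] [-18.9  15.   88.6  -0.   76.3 -95. ]
off [-0.0631 -0.0875 -0.0003] dr [-0.04  0.01 -0.11]
```

servo_tool --targets '[{"offset": [-0.021,-0.029,0],"dr": [0,0,0]},{"offset": [-0.042,-0.058,0],"dr": [0,0,0]},{"offset": [-0.057,-0.08,0],"dr": [0,0,0]},{"offset": [-0.063,-0.087,0],"dr": [0,0,0]},{"offset": [-0.063,-0.087,0],"dr": [0,0,0]},{"offset": [-0.063,-0.087,0],"dr": [0,0,0]}]'

```text
time_s: 2.27
position: [0.5537, -0.1545, 0.2993]
tcp_rot: [[-0.971, 0.239, -0.002], [0.239, 0.971, 0.002], [0.002, 0.001, -1.0]]
force: [0.2, 0.2, -0.6]
opening: 1.004
grasp_force: 0.0
```

Run:
```python
from h import *
import cv2
from rig import bot,viewer
c=viewer.capture("wrist"); np.savez("w1.npz",**c)
s=bot.read_state(); print(s["position"])
im=c["color"][:,:,::-1].copy(); 
y=np.radians(-13.7); m=np.array([.555,-.159,.153]); e=.092*np.array([np.cos(y),np.sin(y),0])
print("pred ends",proj(c,m-e),proj(c,m+e))
cv2.imwrite("pics/w1.png",im)
```

```text
[ 0.55354004 -0.15379511  0.29959986]
pred ends [318.1746357  117.26817705] [319.07876402 299.83793306]
```

View pics/w1.png

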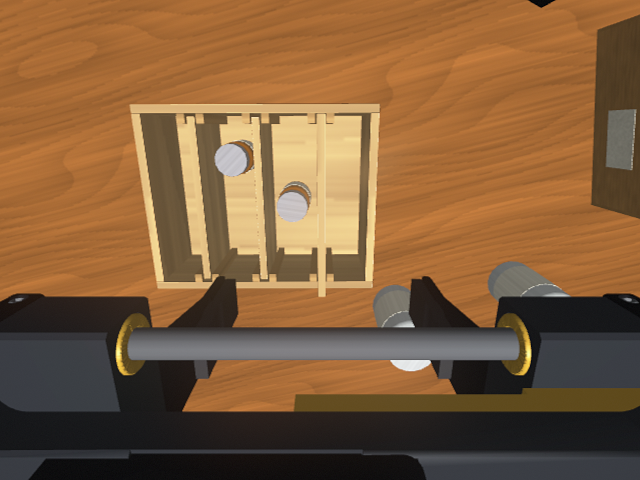

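Wrist view: the tall board's top edge runs from (321,114) to (322,296), about 3 px from prediction. The fingers straddle its line. A can shows at (400,330), so I'll check its clearance.

Run:
```python
from h import *
from rig import bot
s=bot.read_state(); c=dict(np.load("w1.npz")); sc=dict(np.load("scene0.npz"))
a,b=ray(c,(321.5,115),.153),ray(c,(322,296),.153); d=b-a
print(a.round(4),b.round(4),np.linalg.norm(d),np.degrees(np.arctan2(d[1],d[0])),(a+b)/2)
print("cans",ray(sc,(417,242),.122).round(3),ray(sc,(389,305),.122).round(3), "scene chk",proj(sc,(a+b)/2))
print("w can",ray(c,(410,352),.122).round(3), proj(c,s["position"]))
m=(a+b)/2
to(s,[m[0],m[1],.118],76.1)
```

```text
[ 0.4644 -0.1338  0.153 ] [ 0.6408 -0.1767  0.153 ] 0.18145606944160142 -13.674077773569449 [ 0.55259651 -0.1552517   0.153     ]
cans [0.753 0.089 0.122] [ 0.749 -0.086  0.122] scene chk [294.16535591 291.42534844]
w can [ 0.754 -0.094  0.122] [323.97748171 270.46046927]
off [ 0.0002 -0.0019  0.1816] dr [ 0.07 -0.11  0.13]
```

servo_tool --targets '[{"offset": [0,-0.001,0.02],"dr": [0,0,0]},{"offset": [0,-0.001,0.05],"dr": [0,0,0]},{"offset": [0,-0.001,0.08],"dr": [0,0,0]},{"offset": [0,-0.001,0.11],"dr": [0,0,0]},{"offset": [0,-0.001,0.135],"dr": [0,0,0]},{"offset": [0,-0.001,0.155],"dr": [0,0,0]},{"offset": [0,-0.001,0.17],"dr": [0,0,0]},{"offset": [0,-0.001,0.178],"dr": [0,0,0]},{"offset": [0,-0.001,0.181],"dr": [0,0,0]},{"offset": [0,-0.001,0.181],"dr": [0,0,0]},{"offset": [0,-0.001,0.181],"dr": [0,0,0]},{"offset": [0,-0.001,0.181],"dr": [0,0,0]}]'

```text
time_s: 3.32
position: [0.5551, -0.1564, 0.1204]
tcp_rot: [[-0.971, 0.238, 0.002], [0.238, 0.971, -0.001], [-0.003, -0.001, -1.0]]
force: [0.3, 0.2, -0.0]
opening: 0.999
grasp_force: 0.0
```

Run:
```python
from h import *
import cv2
from rig import bot,viewer
c=viewer.capture("wrist"); np.savez("w2.npz",**c)
s=bot.read_state(); print(s["position"],s["force"])
R=s["tcp_rot"];p=s["position"]
for o in (0,.035):
  for y in (-.0435,0,.0435): print(o,y,proj(c,p+R@np.array([0,y,-o])).round(0))
cv2.imwrite("pics/w2.png",c["color"][:,:,::-1])
```

```text
[ 0.5549964  -0.15643357  0.12032834] [-0.2878887   0.01658999  0.35085041]
0 -0.0435 [249. 271.]
0 0 [323. 271.]
0 0.0435 [396. 271.]
0.035 -0.0435 [235. 298.]
0.035 0 [323. 298.]
0.035 0.0435 [410. 298.]
```

View pics/w2.png

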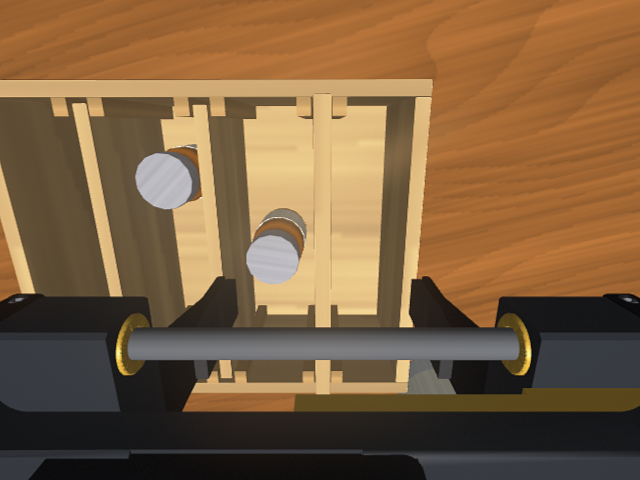

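Centred: the board's top edge is at column 322.5 and the gripper centre at 323. Closing now.

servo_tool --targets '[{"offset": [0,0,0],"dr": [0,0,0]},{"offset": [0,0,0],"dr": [0,0,0]},{"offset": [0,0,0],"dr": [0,0,0]},{"offset": [0,0,0],"dr": [0,0,0]},{"offset": [0,0,0],"dr": [0,0,0]},{"offset": [0,0,0],"dr": [0,0,0]},{"offset": [0,0,0],"dr": [0,0,0]},{"offset": [0,0,0],"dr": [0,0,0]},{"offset": [0,0,0],"dr": [0,0,0]},{"offset": [0,0,0],"dr": [0,0,0]},{"offset": [0,0,0],"dr": [0,0,0]},{"offset": [0,0,0],"dr": [0,0,0]}]' --gripper 1

```text
time_s: 4.37
position: [0.5542, -0.1562, 0.119]
tcp_rot: [[-0.971, 0.238, -0.0], [0.238, 0.971, -0.0], [0.0, -0.0, -1.0]]
force: [-0.4, 0.4, 0.0]
opening: 0.171
grasp_force: 0.0
```

Run:
```python
from h import *
from rig import bot
s=bot.read_state(); c=dict(np.load("w2.npz"))
a,b=ray(c,(322.5,95),.153),ray(c,(322.5,394),.153); print(a,b,(a+b)/2,np.linalg.norm(b-a))
print("board mid in tool",(s["tcp_rot"].T@((a+b)/2-s["position"])).round(4),s["opening"],s["grasp_force"],s["force"])
```

```text
[ 0.46319813 -0.13399848  0.153     ] [ 0.61342121 -0.17071403  0.153     ] [ 0.53830967 -0.15235626  0.153     ] 0.15464477140663502
board mid in tool [ 0.0163 -0.     -0.034 ] 0.17138893307175812 0.0 [-0.42825346  0.38733943  0.00321939]
```

servo_tool --targets '[{"offset": [0,0,0],"dr": [0,0,0]},{"offset": [0,0,0],"dr": [0,0,0]},{"offset": [0,0,0],"dr": [0,0,0]},{"offset": [0,0,0],"dr": [0,0,0]},{"offset": [0,0,0],"dr": [0,0,0]},{"offset": [0,0,0],"dr": [0,0,0]}]'

```text
time_s: 4.87
position: [0.5546, -0.1565, 0.1199]
tcp_rot: [[-0.971, 0.238, 0.001], [0.238, 0.971, -0.001], [-0.001, -0.0, -1.0]]
force: [-0.3, 1.2, 5.3]
opening: 0.004
grasp_force: 2.7
```

The opening of 0.004 is suspicious, since an 8 mm board should give about 0.09. Looking.

Run:
```python
from h import *
import cv2
from rig import bot,viewer
c=viewer.capture("wrist"); np.savez("w3.npz",**c)
d=viewer.capture("side")
s=bot.read_state(); print(s["position"],s["force"],s["opening"],s["grasp_force"])
w=cv2.resize(c["color"][60:420,180:460,::-1],(400,514)); e=cv2.resize(d["color"][150:382,330:510,::-1],(400,514))
cv2.imwrite("pics/g3.png",np.hstack([w,e]))
```

```text
[ 0.55466665 -0.15648486  0.11989803] [-0.82709097  0.18486995  5.33614981] 0.0029090818630606334 2.699635773897171
```

View pics/g3.png

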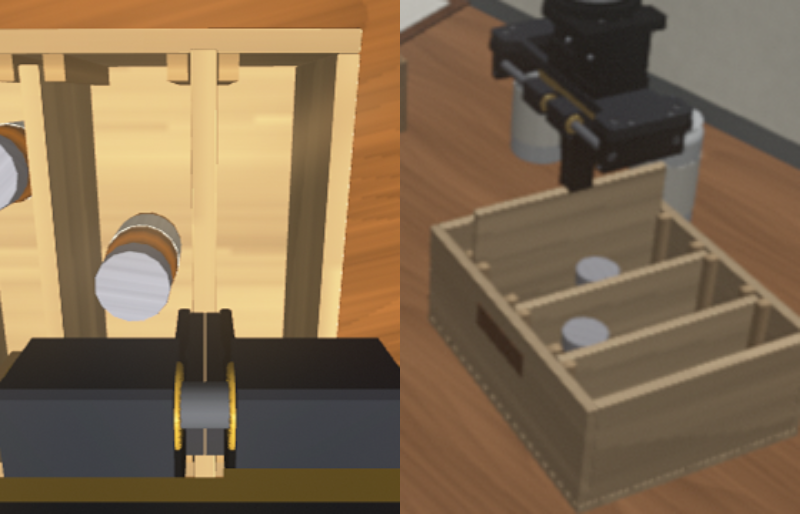

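Left: the fingers look nearly shut, with only a sliver between them. Right: the fingertips at crop (575,188) end at the board's top edge rather than straddling it. I'll check heights by projecting into the side view.

Run:
```python
from h import *
import cv2
from rig import bot,viewer
d=viewer.capture("side"); s=bot.read_state()
k=lambda u:np.array([(u[0]-330)*400/180-(-400) ,(u[1]-150)*514/232]).round(0)
p=s["position"]
print("tcp",k(proj(d,p)),"tcp+35mm",k(proj(d,p+[0,0,.035])), "tcp+52",k(proj(d,p+[0,0,.052])))
m=np.array([.5537,-.157,0]);y=np.radians(-13.7);e=.092*np.array([np.cos(y),np.sin(y),0])
for z in (.105,.153): print(z,k(proj(d,m-e+[0,0,z])),k(proj(d,m+e+[0,0,z])))
cx=np.array([.5388,-.2245,.105]); u=np.array([np.cos(y),np.sin(y),0]);v=np.array([-u[1],u[0],0])
print("rim corners",[k(proj(d,cx+a*.104*u+b*.129*v)).tolist() for a,b in((-1,1),(-1,-1),(1,-1))])
```

```text
tcp [572. 217.] tcp+35mm [575. 182.] tcp+52 [577. 165.]
0.105 [475. 258.] [660. 207.]
0.153 [477. 210.] [666. 161.]
rim corners [[433.0, 224.0], [592.0, 409.0], [824.0, 333.0]]
```

Run:
```python
from h import *
import cv2
d=dict(np.load("side0.npz")); p=np.array([.2617,.5668,.1882])
for o in (0,.02,.035,.07): print(o,proj(d,p+[0,0,o]).round(1))
cv2.imwrite("pics/g0.png",cv2.resize(d["color"][40:150,50:160,::-1],None,fx=5,fy=5,interpolation=cv2.INTER_CUBIC))
```

```text
0 [109.5 134.5]
0.02 [107.9 126.7]
0.035 [106.6 120.8]
0.07 [103.6 106.7]
```

View pics/g0.png

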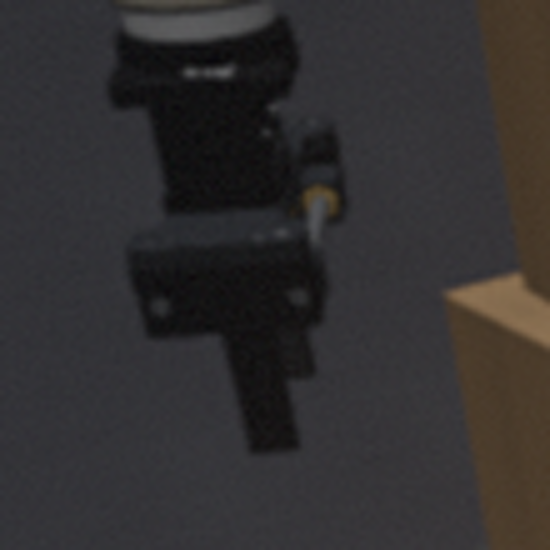

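The projections show the real fingertips sit about 32 mm above the reported TCP. The fingers shut on the board's top edge, with only 5 N and nothing moved. I'll raise, reopen and descend with that correction (true tip = reading + 0.032).

servo_tool --targets '[{"offset": [0,0,-0.01],"dr": [0,0,0]},{"offset": [0,0,-0.025],"dr": [0,0,0]},{"offset": [0,0,-0.03],"dr": [0,0,0]},{"offset": [0,0,-0.03],"dr": [0,0,0]}]'

```text
time_s: 5.35
position: [0.5554, -0.1568, 0.1507]
tcp_rot: [[-0.971, 0.238, 0.003], [0.238, 0.971, -0.002], [-0.004, -0.001, -1.0]]
force: [-0.3, -0.1, -0.3]
opening: 0.003
grasp_force: 0.0
```

servo_tool --targets '[{"offset": [0,0,0],"dr": [0,0,0]},{"offset": [0,0,0],"dr": [0,0,0]},{"offset": [0,0,0],"dr": [0,0,0]},{"offset": [0,0,0],"dr": [0,0,0]},{"offset": [0,0,0],"dr": [0,0,0]},{"offset": [0,0,0],"dr": [0,0,0]},{"offset": [0,0,0],"dr": [0,0,0]},{"offset": [0,0,0],"dr": [0,0,0]},{"offset": [0,0,0],"dr": [0,0,0]},{"offset": [0,0,0],"dr": [0,0,0]},{"offset": [0,0,0],"dr": [0,0,0]},{"offset": [0,0,0],"dr": [0,0,0]}]' --gripper 0

```text
time_s: 6.35
position: [0.5542, -0.1562, 0.1491]
tcp_rot: [[-0.971, 0.239, 0.0], [0.239, 0.971, -0.0], [-0.0, -0.0, -1.0]]
force: [0.4, 0.1, 0.7]
opening: 0.496
grasp_force: 0.0
```

Run:
```python
from h import *
import cv2
from rig import bot,viewer
d=viewer.capture("wrist"); s=bot.read_state(); print(s["position"],s["opening"],s["force"])
a=d["color"][130:150,300:350].mean(0).mean(1).round(0); b=np.load("w1.npz")["color"]
print(a)
```

```text
[ 0.55418204 -0.15622307  0.14908139] 0.5006495677429461 [1.24776294 0.13657281 0.55063974]
[197. 198. 198. 198. 198. 198. 198. 198. 198. 198. 198. 198. 198. 200.
 177. 162. 187. 188. 188. 190. 191. 192. 193. 194. 196. 197. 197. 197.
 196. 198. 199. 197. 197. 196. 197. 197. 196. 196. 196. 196. 196. 196.
 196. 196. 196. 196. 196. 196. 196. 196.]
```

servo_tool --targets '[{"offset": [0,0,0.015],"dr": [0,0,0]},{"offset": [0,0,0.03],"dr": [0,0,0]},{"offset": [0,0,0.042],"dr": [0,0,0]},{"offset": [0,0,0.052],"dr": [0,0,0]},{"offset": [0,0,0.059],"dr": [0,0,0]},{"offset": [0,0,0.061],"dr": [0,0,0]},{"offset": [0,0,0.061],"dr": [0,0,0]},{"offset": [0,0,0.061],"dr": [0,0,0]}]'

```text
time_s: 7.07
position: [0.5546, -0.1564, 0.0884]
tcp_rot: [[-0.971, 0.238, 0.001], [0.238, 0.971, -0.0], [-0.001, -0.0, -1.0]]
force: [0.6, -0.2, 0.1]
opening: 0.503
grasp_force: 0.0
```

servo_tool --targets '[{"offset": [0,0,0],"dr": [0,0,0]},{"offset": [0,0,0],"dr": [0,0,0]},{"offset": [0,0,0],"dr": [0,0,0]},{"offset": [0,0,0],"dr": [0,0,0]},{"offset": [0,0,0],"dr": [0,0,0]},{"offset": [0,0,0],"dr": [0,0,0]},{"offset": [0,0,0],"dr": [0,0,0]},{"offset": [0,0,0],"dr": [0,0,0]},{"offset": [0,0,0],"dr": [0,0,0]},{"offset": [0,0,0],"dr": [0,0,0]},{"offset": [0,0,0],"dr": [0,0,0]},{"offset": [0,0,0],"dr": [0,0,0]}]' --gripper 1

```text
time_s: 8.07
position: [0.5542, -0.1563, 0.0881]
tcp_rot: [[-0.971, 0.238, 0.0], [0.238, 0.971, -0.0], [-0.0, -0.0, -1.0]]
force: [-0.0, 0.5, 1.8]
opening: 0.093
grasp_force: 30.0
```

Opening 0.093 (8 mm) at 30 N: gripped. Lifting straight up.

servo_tool --targets '[{"offset": [0,0,-0.004],"dr": [0,0,0]},{"offset": [0,0,-0.012],"dr": [0,0,0]},{"offset": [0,0,-0.022],"dr": [0,0,0]},{"offset": [0,0,-0.033],"dr": [0,0,0]},{"offset": [0,0,-0.045],"dr": [0,0,0]},{"offset": [0,0,-0.057],"dr": [0,0,0]},{"offset": [0,0,-0.069],"dr": [0,0,0]},{"offset": [0,0,-0.081],"dr": [0,0,0]},{"offset": [0,0,-0.093],"dr": [0,0,0]},{"offset": [0,0,-0.105],"dr": [0,0,0]},{"offset": [0,0,-0.117],"dr": [0,0,0]},{"offset": [0,0,-0.129],"dr": [0,0,0]},{"offset": [0,0,-0.141],"dr": [0,0,0]},{"offset": [0,0,-0.153],"dr": [0,0,0]},{"offset": [0,0,-0.165],"dr": [0,0,0]},{"offset": [0,0,-0.175],"dr": [0,0,0]},{"offset": [0,0,-0.183],"dr": [0,0,0]},{"offset": [0,0,-0.188],"dr": [0,0,0]},{"offset": [0,0,-0.19],"dr": [0,0,0]},{"offset": [0,0,-0.19],"dr": [0,0,0]}]'

```text
time_s: 9.73
position: [0.5543, -0.1562, 0.2785]
tcp_rot: [[-0.971, 0.239, 0.001], [0.239, 0.971, -0.0], [-0.001, -0.0, -1.0]]
force: [-0.4, -0.3, -1.4]
opening: 0.093
grasp_force: 30.0
```

Run:
```python
from h import *
import cv2
from rig import bot,viewer
d=viewer.capture("side"); s=bot.read_state(); print(s["position"],s["opening"],s["grasp_force"],s["force"])
cv2.imwrite("pics/s4.png",d["color"][:,:,::-1])
to(s,[.5582+.0017,.2355,.278],90-3.17)
```

```text
[ 0.5539893  -0.15611101  0.27788772] 0.0895315329406948 29.999448833987117 [-0.14123759 -0.50595181 -1.57449958]
off [ 0.0877  0.3817 -0.    ] dr [ 1.000e-02 -2.000e-02 -1.063e+01]
```

View pics/s4.png

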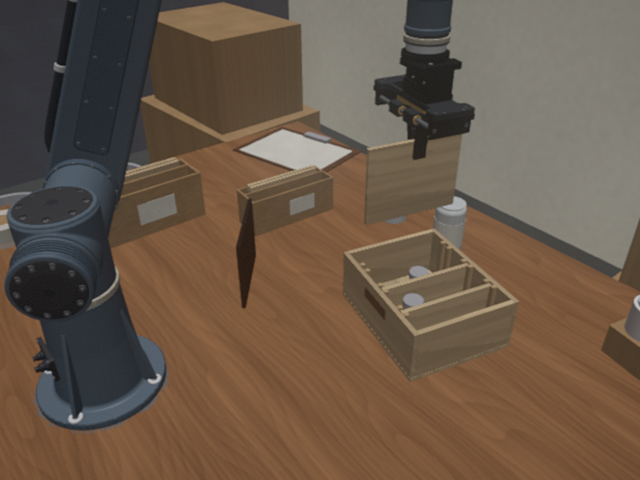

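The board hangs upright from (365,222) to (460,135), clear of the crate. Carrying it over the small carton.

servo_tool --targets '[{"offset": [0.002,0.008,0],"dr": [0,0,0]},{"offset": [0.005,0.023,0],"dr": [0,0,-0.5]},{"offset": [0.01,0.043,0],"dr": [0,0,-1]},{"offset": [0.015,0.067,0],"dr": [0,0,-2]},{"offset": [0.021,0.092,0],"dr": [0,0,-2.5]},{"offset": [0.027,0.117,0],"dr": [0,0,-3]},{"offset": [0.033,0.142,0],"dr": [0,0,-4]},{"offset": [0.038,0.167,0],"dr": [0,0,-4.5]},{"offset": [0.044,0.192,0],"dr": [0,0,-5.5]},{"offset": [0.05,0.217,0],"dr": [0,0,-6]},{"offset": [0.056,0.242,0],"dr": [0,0,-7]},{"offset": [0.061,0.267,0],"dr": [0,0,-7.5]},{"offset": [0.067,0.292,0],"dr": [0,0,-8]},{"offset": [0.073,0.317,0],"dr": [0,0,-9]},{"offset": [0.079,0.342,0],"dr": [0,0,-9.5]},{"offset": [0.083,0.362,0],"dr": [0,0,-10]},{"offset": [0.086,0.375,0],"dr": [0,0,-10.5]},{"offset": [0.088,0.382,0],"dr": [0,0,-10.6]},{"offset": [0.088,0.382,0],"dr": [0,0,-10.6]},{"offset": [0.088,0.382,0],"dr": [0,0,-10.6]}]'

```text
time_s: 11.45
position: [0.5595, 0.2353, 0.2776]
tcp_rot: [[-0.998, 0.056, -0.001], [0.056, 0.998, -0.001], [0.001, -0.001, -1.0]]
force: [-0.3, -0.1, -1.0]
opening: 0.092
grasp_force: 30.0
```

Run:
```python
from h import *
import cv2
from rig import bot,viewer
w=viewer.capture("wrist"); d=viewer.capture("scene"); s=bot.read_state(); print(s["position"],s["opening"],s["grasp_force"],s["force"])
np.savez("w5.npz",**w)
cv2.imwrite("pics/w5.png",w["color"][:,:,::-1])
to(s,[.5582+.0017,.2355,.278],90-3.17)
y=np.radians(-3.17);u=np.array([np.cos(y),np.sin(y),0]);v=np.array([-u[1],u[0],0]);C=np.array([.5591,.2515,.09])
print("rim",[proj(w,C+a*.112*u+b*v).round(0).tolist() for a in(-1,1) for b in(-.04,.006,.04)])
```

```text
[0.55981405 0.23460098 0.27789018] 0.0884283883770046 29.99932568985969 [ 0.03401657 -0.18464821 -0.85367554]
off [-0.      0.0009 -0.0001] dr [-0.04 -0.03 -0.1 ]
rim [[299.0, 93.0], [345.0, 93.0], [379.0, 93.0], [303.0, 296.0], [342.0, 296.0], [370.0, 296.0]]
```

View pics/w5.png

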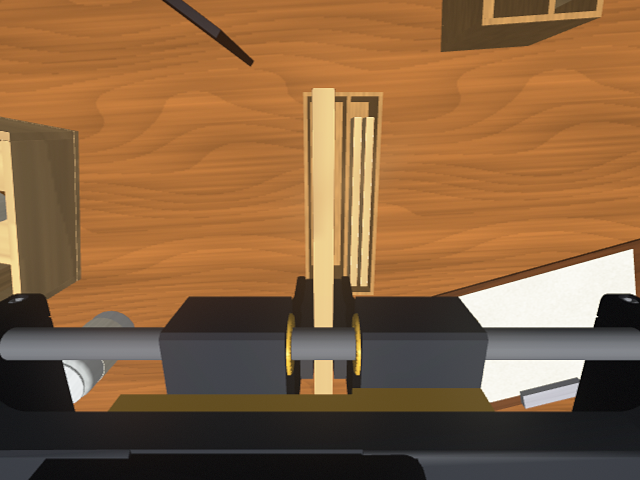

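Wrist view: the board is above the empty bay. The rim's far corners are at (304,93) and (382,93), about 4 px right of prediction, so I'll check where the board comes down.

Run:
```python
from h import *
w=dict(np.load("w5.npz")); y=np.radians(-3.17);u=np.array([np.cos(y),np.sin(y),0]);v=np.array([-u[1],u[0],0])
for px in [(304,93),(382,93),(375,294)]: print(ray(w,px,.09).round(4))
P=np.array([.5598,.2348,.09]); print("board at rim level",proj(w,P-.108*u),"top edge now",proj(w,np.array([.5598,.2348,.343])-.0935*u))
```

```text
[0.4452 0.2223 0.09  ]
[0.4495 0.3002 0.09  ]
[0.6709 0.2907 0.09  ]
board at rim level [322.80458411  99.13722925] top edge now [321.1990068   90.91765683]
```

servo_tool --targets '[{"offset": [0,0.003,0.005],"dr": [0,0,0]},{"offset": [0,0.003,0.016],"dr": [0,0,0]},{"offset": [0,0.003,0.03],"dr": [0,0,0]},{"offset": [0,0.003,0.045],"dr": [0,0,0]},{"offset": [0,0.003,0.06],"dr": [0,0,0]},{"offset": [0,0.003,0.075],"dr": [0,0,0]},{"offset": [0,0.003,0.09],"dr": [0,0,0]},{"offset": [0,0.003,0.105],"dr": [0,0,0]},{"offset": [0,0.003,0.12],"dr": [0,0,0]},{"offset": [0,0.003,0.133],"dr": [0,0,0]},{"offset": [0,0.003,0.145],"dr": [0,0,0]},{"offset": [0,0.003,0.155],"dr": [0,0,0]},{"offset": [0,0.003,0.164],"dr": [0,0,0]},{"offset": [0,0.003,0.172],"dr": [0,0,0]},{"offset": [0,0.003,0.178],"dr": [0,0,0]},{"offset": [0,0.003,0.183],"dr": [0,0,0]},{"offset": [0,0.003,0.187],"dr": [0,0,0]},{"offset": [0,0.003,0.189],"dr": [0,0,0]},{"offset": [0,0.003,0.19],"dr": [0,0,0]},{"offset": [0,0.003,0.19],"dr": [0,0,0]}]'

```text
time_s: 13.22
position: [0.5601, 0.2388, 0.0881]
tcp_rot: [[-0.998, 0.056, 0.0], [0.056, 0.998, 0.0], [-0.0, 0.0, -1.0]]
force: [-0.1, 0.9, -0.1]
opening: 0.09
grasp_force: 30.0
```

servo_tool --targets '[{"offset": [0,0,0.001],"dr": [0,0,0]},{"offset": [0,0,0.0015],"dr": [0,0,0]},{"offset": [0,0,0.002],"dr": [0,0,0]},{"offset": [0,0,0.0025],"dr": [0,0,0]},{"offset": [0,0,0.0025],"dr": [0,0,0]},{"offset": [0,0,0.0025],"dr": [0,0,0]}]'

```text
time_s: 13.72
position: [0.56, 0.2388, 0.0856]
tcp_rot: [[-0.998, 0.056, 0.0], [0.056, 0.998, 0.0], [-0.0, 0.0, -1.0]]
force: [0.3, -0.2, -0.5]
opening: 0.088
grasp_force: 30.0
```

Not in contact yet, so creep a little further.

servo_tool --targets '[{"offset": [0,0,0.0005],"dr": [0,0,0]},{"offset": [0,0,0.001],"dr": [0,0,0]},{"offset": [0,0,0.0015],"dr": [0,0,0]},{"offset": [0,0,0.0015],"dr": [0,0,0]},{"offset": [0,0,0.0015],"dr": [0,0,0]}]'

```text
time_s: 14.13
position: [0.5602, 0.2389, 0.0852]
tcp_rot: [[-0.998, 0.056, 0.001], [0.056, 0.998, 0.0], [-0.001, 0.0, -1.0]]
force: [-2.4, -0.4, 5.4]
opening: 0.09
grasp_force: 30.0
```

Run:
```python
from h import *
import cv2
from rig import bot,viewer
d=viewer.capture("side"); w=viewer.capture("wrist"); s=bot.read_state(); print(s["position"],s["opening"],s["grasp_force"],s["force"])
cv2.imwrite("pics/p6.png",np.hstack([cv2.resize(d["color"][90:270,200:380,::-1],(400,400)),cv2.resize(w["color"][60:400,150:490,::-1],(400,400))]))
```

```text
[0.56016657 0.23883948 0.08514418] 0.0860520892223933 29.99949624761939 [-1.79718634  0.21399546  4.24372952]
```

View pics/p6.png

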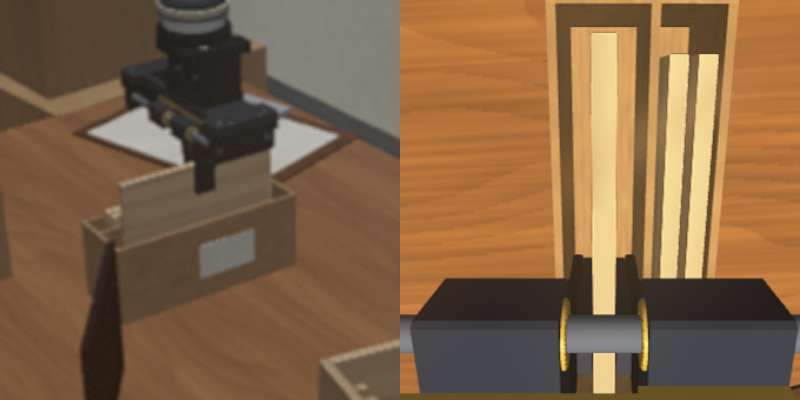

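The force reads 5 N up at exactly the predicted height: the foot is down in the empty bay, upright and centred, still gripped. Releasing, then backing straight up.

servo_tool --targets '[{"offset": [0,0,0],"dr": [0,0,0]},{"offset": [0,0,0],"dr": [0,0,0]},{"offset": [0,0,0],"dr": [0,0,0]},{"offset": [0,0,0],"dr": [0,0,0]},{"offset": [0,0,0],"dr": [0,0,0]},{"offset": [0,0,0],"dr": [0,0,0]},{"offset": [0,0,0],"dr": [0,0,0]},{"offset": [0,0,0],"dr": [0,0,0]},{"offset": [0,0,0],"dr": [0,0,0]},{"offset": [0,0,0],"dr": [0,0,0]},{"offset": [0,0,0],"dr": [0,0,0]},{"offset": [0,0,0],"dr": [0,0,0]},{"offset": [0,0,0],"dr": [0,0,0]},{"offset": [0,0,0],"dr": [0,0,0]},{"offset": [0,0,0],"dr": [0,0,0]},{"offset": [0,0,0],"dr": [0,0,0]},{"offset": [0,0,0],"dr": [0,0,0]},{"offset": [0,0,0],"dr": [0,0,0]},{"offset": [0,0,0],"dr": [0,0,0]},{"offset": [0,0,0],"dr": [0,0,0]}]' --gripper -1

```text
time_s: 15.9
position: [0.5599, 0.2387, 0.084]
tcp_rot: [[-0.998, 0.056, -0.0], [0.056, 0.998, 0.0], [0.0, -0.0, -1.0]]
force: [0.4, -0.6, -0.0]
opening: 1.001
grasp_force: 0.0
```

servo_tool --targets '[{"offset": [0,0,-0.005],"dr": [0,0,0]},{"offset": [0,0,-0.015],"dr": [0,0,0]},{"offset": [0,0,-0.03],"dr": [0,0,0]},{"offset": [0,0,-0.05],"dr": [0,0,0]},{"offset": [0,0,-0.075],"dr": [0,0,0]},{"offset": [0,0,-0.1],"dr": [0,0,0]},{"offset": [0,0,-0.125],"dr": [0,0,0]},{"offset": [0,0,-0.145],"dr": [0,0,0]},{"offset": [0,0,-0.15],"dr": [0,0,0]},{"offset": [0,0,-0.15],"dr": [0,0,0]},{"offset": [0,0,-0.15],"dr": [0,0,0]},{"offset": [0,0,-0.15],"dr": [0,0,0]}]'

```text
time_s: 16.9
position: [0.5588, 0.2385, 0.2325]
tcp_rot: [[-0.998, 0.056, -0.003], [0.056, 0.998, -0.001], [0.003, -0.001, -1.0]]
force: [0.6, -0.1, -1.2]
opening: 0.997
grasp_force: 0.0
```

Run:
```python
from h import *
import cv2
from rig import bot,viewer
d=viewer.capture("side"); w=viewer.capture("wrist"); s=bot.read_state(); print(s["position"],s["opening"],s["force"],s["time_s"])
cv2.imwrite("pics/p7.png",np.hstack([cv2.resize(d["color"][90:390,200:500,::-1],(400,400)),cv2.resize(w["color"][60:400,150:490,::-1],(400,400))]))
```

```text
[0.55892497 0.23844081 0.23228392] 1.0002211406934955 [-0.34668069  0.02345436  0.52634948] 17.0
```

View pics/p7.png

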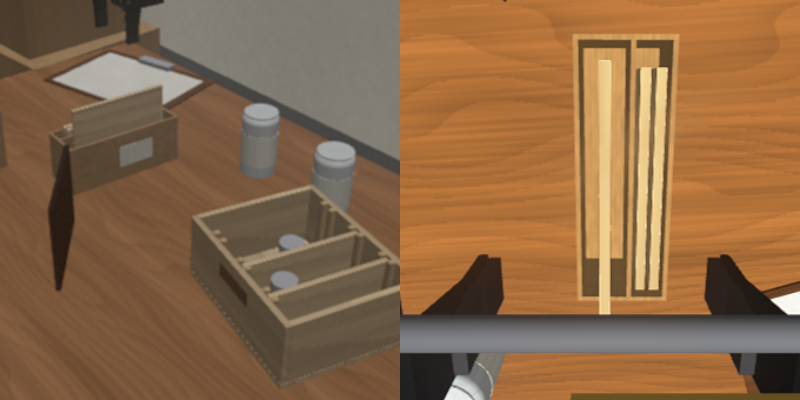

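The board stands upright in the empty bay (side crop (118,115)), released. The low dividers, jars and cans are where they were, and the gripper is clear.

```bash
python3 -c "
from rig import ticket
print(ticket.hand_in())"
```

```text
the job is handed in; nothing more can be done
None
```

The job is handed in, though the hand-in gave no verdict: the tall divider stands released and upright on the floor of the small carton's empty bay, and the last pictures show the low dividers, jars and cans where they were.

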